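Load a vial rack into an analyser through its sprung flap gate

ROBOT

A 6-joint arm with a two-finger parallel gripper is mounted at the origin on the work surface. World frame = base frame: x ahead of the robot, y to its left, z up, the work surface at z = 0. Lengths are in mm, angles in rad, forces in N, time in s.
With the tool pointing down it reaches from about 375 to 925 mm from the base axis. Payload 5.7 kg.
Tool frame: the origin (TCP) lies at the centre of the arm's flange, where the gripper is bolted on; the fingertips stand bot.nose_length ahead of it and the grasp point (between the pads) lies 155 mm ahead of it (bot.nose_length is the distance from the TCP to the fingertips, in mm); z points along the fingers, y is the line along which they close (so a half turn about z gives the same grasp; the last joint's range is limited). The gripper opens to 85 mm and grips with 20 to 120 N. Pads are 22 mm wide; open, the fingers measure 114 mm over their backs; the gripper's body (76 mm by 85 mm) begins 54 mm behind the grasp point. The pads swing forward as they close: fully open they stand 13 mm farther back than shut.
Start: joints at [1.088, 0.359, 1.51, -0, 1.272, -0.115], TCP at [215.737, 559.86, 404.667] pointing down, gripper open.
Joint ranges: [-2.97, 2.97], [-1.01, 2.36], [0.21, 2.38], [-0.96, 4.11], [0.2, 2.71], [-2.98, 2.98]. Speed limits (rad/s): [2.39, 2.39, 3.14, 3.14, 3.14, 3.14].

INTERFACE

Orientations are given as a rotation vector (axis times angle).
In Python, from cell import bot gives the robot as it stands.
- The arm moves only by the tool jog_arm, never from a script. Its arguments are lists of equal length, an entry for each row: "offset": the shift along the tool's x, y, z in mm, a list of three; "yaw": the turn about the tool's z in rad. A call has 1 to 12 rows; each row shifts and turns the commanded pose from where the row before left it, along the tool's axes as they then stand; what a row does not reach is not made up. A row lasts 1/8 s, in which the tool goes at most 62.5 mm and 10.7 degrees, less where a joint would pass 70% of its speed; a pose out of reach is approached as far as the arm can. A call is refused whole if a number of a shift passes 62.5 or a number of a turn 0.188, either way. A call with a gripper value outside its range is refused whole. "gripper" is the finger opening in mm, from 0 to 85.4, set as the call begins (left out, the last holds). The fingers move at their own pace and stop on an object; "grip_force" is the grip in N (left out, the last holds). Time passes only in rows, so rows that do not move let the fingers close. It gives the time, the measured TCP pose, the force, the opening and the grip force at its end, in the units of the state.
- bot.sense(): the state, without advancing time (a new reading comes with each control period).
- bot.read_camera(name): name is "scene" or "top" or "wrist"; returns a dict with "image" (480x640x3 uint8, blue, green, red), "range_z" (480x640 float32, mm along the optical axis (not along the pixel's ray), 0 where there is no reading), "camera_matrix" (3x3 intrinsics, pixels), "k1" (the pictures are not rectified: a ray, as slopes to the right and down, at radius r is drawn at 1 + k1 r^2 times it, then the intrinsics apply), "rvec" (rotation vector, rad) and "tvec" (3), from world to camera coordinates, as OpenCV has them; the wrist camera has in their place "mount" (4x4, takes a point from camera to tool coordinates, whose origin is the TCP and whose axes are the flange's). Camera axes: x right, y down, z forward; pixel columns grow to the right and rows downward; lengths in mm; the calibration is good to about 2 mm. A picture is of the moment at which its call begins: read the wrist's pose just before it.
- bot.hand_in(): hands the job in; it is judged then, once.
The state is a dict: "t": time; "q": joint angles; "joint_vel": joint speeds; "effort": joint torques, N m; "eef_pos": TCP position; "ee_rot": TCP orientation; "force": force on the tool from outside, world axes, zero at the start; "ft_torque": the same for the moment, N m; "grip_width": opening from 0.0 (shut) to 1.0 (fully open); "gripper_force": force on a finger pad.
Only numpy, scipy, OpenCV 4.12 (cv2) and the standard library are available. Lean on these libraries where they do the work, as an engineer would, in place of code of your own. Each camera call takes 0.05 s, during which the arm holds its last target. There are 200 camera calls.

TASK

Load the orange-capped vial rack into the analyser: stand it in the infeed lane with its nose towards the yellow gate, push it along the lane through the sprung flap, and on until you feel it butt firmly against the rubber end stop inside. Press it home firmly but do not ram it, keep it upright, then let go and leave it standing home with the flap shut behind it. Leave the blue-capped rack and the other things on the bench as they are.

Things in the scene. Friction and masses are not known exactly. Their poses are not given: they have to be found in the camera images.
- analyser: White bench analyser, fixed; its lane lies on the bench. Origin: on the bench, on the lane's centre line, at the gate. x = the way the rack is pushed in, along the lane; z up; sizes below are mm in this frame. Lane floor 10 above the bench, from x -155 to under the hood. Main housing behind the hood: x 195 to 400, 280 wide, 198 high.
- infeed (a point): Middle of the infeed, on the lane floor, at x -80 of the analyser. Infeed: open from above, x -150 to -42, between white guide rails 8 high, 34 apart inside. Cheeks 12 high then taper to the lane proper: 28 wide between rails 14 high, from x -6.
- gate (a point): Middle of the gate, on the lane's centre line at x 0, 25 above the bench. Yellow flap, 28 long, 12 to 38 above the bench, hinged on an upright pin at y +17 (top 41 above the bench); beyond it the lane is open above as far as the hood. A pocket wall on the hinge side is 40 high.
- hood_mouth (a point): Mouth of the white hood, on the lane floor at x 120. Hood 66 wide, top 74 above the bench. In it, out of sight, an end stop: rubber pad on springs, 4.5 N per mm, 3 mm of give, then solid. Its place is not measured: the nose meets the pad between x 152 and 182 (handle centre then at x 50 to 80), so feel for it. 5 to 12 N is a firm push, over 20 N is ramming.
- orange_handle (a point): Handle grip centre of the orange-capped rack (loose, about 0.2 kg). Handle: upright aluminium block, 22 long, 14 wide (grip across this), from 27 to 79 above the rack's base; this point is 60 above the base. x = towards the nose, z up. Body 120 long, 24 wide, 28 high, half-round nose tip 102 ahead of this point, tail 18 behind it; vials with orange caps, tops 46 high.
- gate_flap (a joint): Angle (rad) of the yellow flap about its pin: 0 shut across the lane, grows to about 1.45 as the rack swings it inwards (opens inwards only). A spring shuts it: about 3 N at mid-flap starts it, about 3 N at its tip when open, pressing on the rack's side until the tail is 28 mm past the gate; then it snaps shut.
- plunger (a joint): Travel (m) of the end stop's rack-present plunger: 0 out. It sticks 5 mm out of the pad, so it reads about 0.005 once the nose touches the rubber and no more however hard the pad is pressed. Very light spring (under 0.5 N): the rack's friction on the lane floor holds it in.
- blue_handle (a point): Handle grip of the blue-capped rack, the same rack with blue caps: leave it.
- media_bottle: Glass bottle, orange cap, 70 dia, 130 tall, origin at its base: leave it.
- beaker: Clear plastic beaker, 70 dia, 75 tall, origin at its base: leave it.
- tip_box: Blue box of yellow pipette tips, 85 x 120 x 55 tall, origin at its base: leave it.
- timer: White bench timer lying flat, 65 x 65 x 18, origin at its base: leave it.
- marker: White and blue marker pen lying on the bench, 125 long, 13 thick, origin near its middle: leave it.
Mind the look-alikes: they are no part of the job. What is shaped like the part that bears orange_handle but purple or red is not meant.

How it is judged:
By the outcome, as a careful person would: the job done as asked, in the order asked, and still so for the second after the job is handed in, with the robot touching nothing.
It also fails if it takes over 48 s, if anything falls off the work surface, if the arm or the gripper's body presses on something with over 40 N, if the wrist force passes 120 N, or if a joint passes its speed limit or range.

## Working session

There is one attempt and no reset: what is moved stays moved. The work goes in short steps, Python scripts to look and compute and a tool call to move; the robot and the scene stay as the last step left them, time stands still between calls to the robot, and variables do not carry over. Pictures are saved under pics/ and viewed, at most 10 in all, crops included, and the job is handed in when it is done.

Besides the shell and the picture viewer there is one more tool, called as name([rows], argument=value, ...), one row to a line, values as JSON. jog_arm: Moves the arm, as the interface text tells. Its arguments: {"type":"object","properties":{"offset":{"type":"array","items":{"type":"array","items":{"type":"number"}}},"yaw":{"type":"array","items":{"type":"number"}},"gripper":{"type":"number"},"grip_force":{"type":"number"}},"required":["offset","yaw"]}

```bash
mkdir -p pics
cat > h.py <<'E'
import numpy as np, cv2
from cell import bot
def grab(name):
    s=bot.sense(); c=bot.read_camera(name); np.savez(''+name+'.npz',eef=s['eef_pos'],rot=s['ee_rot'],**{k:v for k,v in c.items()}); return c
def load(name): return dict(np.load(''+name+'.npz'))
def Rt(c):
    if 'rvec' in c:
        R=cv2.Rodrigues(np.array(c['rvec'],float))[0]; t=np.array(c['tvec'],float).ravel(); return R.T,-R.T@t
    M=np.array(c['mount']); Rw=cv2.Rodrigues(np.array(c['rot'],float))[0]
    return Rw@M[:3,:3], Rw@M[:3,3]+c['eef']
def slopes(c,u,v):
    K=c['camera_matrix']; x=(u-K[0,2])/K[0,0]; y=(v-K[1,2])/K[1,1]
    a,b=x,y
    for _ in range(20):
        f=1+float(c['k1'])*(a*a+b*b); a,b=x/f,y/f
    return a,b
def at_z(c,u,v,z):
    R,o=Rt(c); a,b=slopes(c,u,v); d=R@np.array([a,b,1.]); return o+d*(z-o[2])/d[2]
def at_d(c,u,v):
    R,o=Rt(c); a,b=slopes(c,u,v); d=c['range_z'][int(round(v)),int(round(u))]; return o+R@np.array([a,b,1.])*d
def cloud(c):
    R,o=Rt(c); v,u=np.mgrid[:480,:640].astype(float); a,b=slopes(c,u,v); d=c['range_z']
    return o+np.stack([a*d,b*d,d],-1)@R.T
E
python3 - <<'E'
from h import *
for n in('scene','top','wrist'):
    c=grab(n); cv2.imwrite(f'pics/{n}0.png',c['image'])
print(bot.sense(),bot.nose_length)
E
```

```text
{'t': 0.15, 'q': array([ 1.08789365e+00,  3.59371586e-01,  1.51121628e+00, -2.60625097e-05,
        1.27253226e+00, -1.15091309e-01]), 'joint_vel': array([-0.000561  , -0.00204242, -0.00262629,  0.00025189, -0.00200501,
       -0.0001074 ]), 'effort': array([-7.33977777e-04, -5.28027034e+01, -2.78928548e+01, -1.80090660e-04,
        8.24592164e-03, -2.03386023e-06]), 'eef_pos': array([215.61442344, 559.6060355 , 404.01507882]), 'ee_rot': array([-5.74415568e-01, -3.08819827e+00,  2.30410318e-03]), 'force': array([-0.93145463, -0.37144393, -0.26036533]), 'ft_torque': array([-0.00132268,  0.00393573, -0.04877052]), 'gripper_force': 0.0, 'grip_width': 0.9978864466897811} 173.4
```

View pics/top0.png

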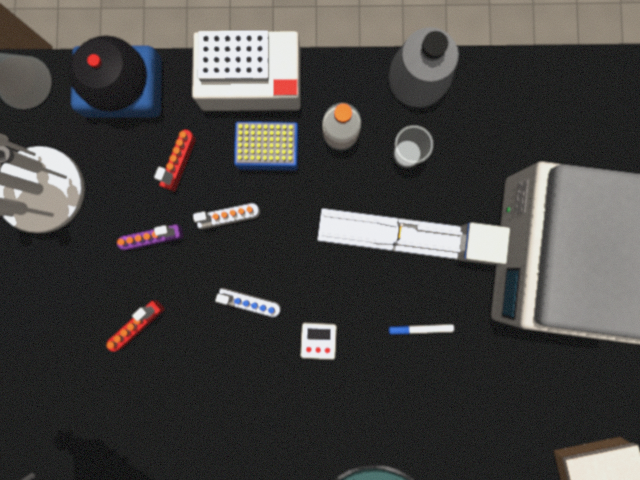

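View pics/scene0.png

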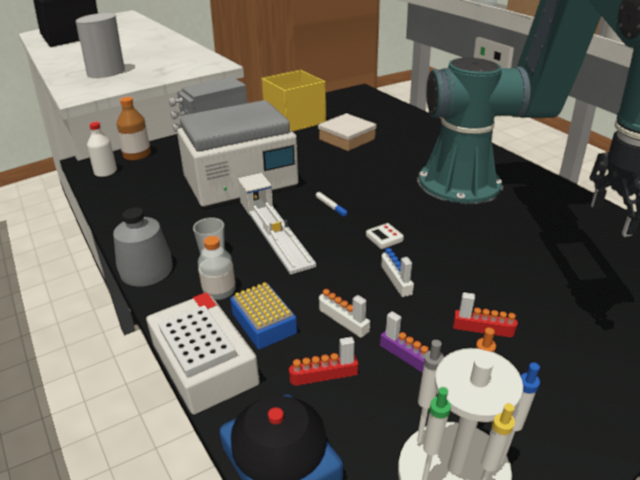

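Top view candidates: the white rack with orange caps (227,215), the white rack with blue caps (248,302), the red racks (175,158) and (133,327), and the purple rack (149,237). Only the one at (227,215) has a white body and orange caps. I'll check it and the lane in an enlarged crop.

Run:
```python
from h import *
c=load('top'); im=c['image']
a=cv2.resize(im[190:240,185:270],(680,400)[:2],interpolation=cv2.INTER_CUBIC)  # 8x
b=cv2.resize(im[200:275,312:512],None,fx=4,fy=4,interpolation=cv2.INTER_CUBIC)[:,:800]
o=np.zeros((600,800,3),np.uint8); a=cv2.resize(im[190:240,185:270],None,fx=6,fy=6,interpolation=cv2.INTER_CUBIC)
o[:300,:510]=a; o[300:600]=b
cv2.imwrite('pics/crop1.png',o)
R,p=Rt(c); print('cam',p)
P=cloud(c)
for u,v in[(227,215),(202,217),(340,225),(390,234),(430,237),(487,243),(280,350)]: print((u,v),P[v,u].round(1))
# handle points: height 70..85 near the rack
m=(P[...,2]>72)&(P[...,2]<86); m[:200]=0;m[235:]=0;m[:,:190]=0;m[:,215:]=0
print(m.sum(),P[m].mean(0),P[m].min(0),P[m].max(0))
```

```text
cam [496.74565545  95.51183549 957.83067705]
(227, 215) [602.4 279.2  39.2]
(202, 217) [594.2 316.8  80.6]
(340, 225) [584.7  61.6  10.7]
(390, 234) [566.5 -36.7   9.5]
(430, 237) [ 560.1 -114.8   11.2]
(487, 243) [ 544.5 -204.9   72.5]
(280, 350) [340.3 180.6  -0.4]
94 [596.36874943 321.58646933  78.5962186 ] [588.84019487 311.18172895  72.29300131] [604.21802007 332.44691541  82.92302888]
```

View pics/crop1.png

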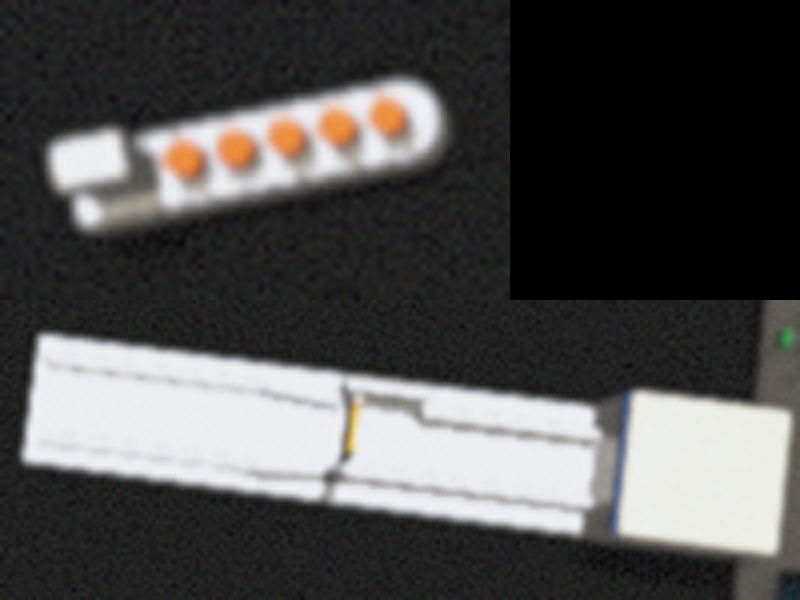

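The crop confirms the target: white body, orange caps from (185,160) to (388,115), handle at (87,160), which is the tail end, so the nose points right. In the lower half, the lane runs from (30,400) to the flap at (352,430) and the hood at (620,460).

Run:
```python
from h import *
c=load('top')
f=lambda x,y,z:at_z(c,185+x/6,190+y/6,z)
g=lambda x,y,z:at_z(c,312+x/4,200+(y-300)/4,z)
H=f(87,160,79); caps=np.array([f(*p,46) for p in[(185,160),(237,150),(287,138),(337,127),(388,115)]])
print('handle',H,'caps',caps.round(1))
d=caps[-1]-caps[0]; print('rack dir',np.degrees(np.arctan2(d[1],d[0])), 'dir from handle',np.degrees(np.arctan2(*(caps[-1]-H)[1::-1])))
G=g(353,429,38); A=(g(357,400,38),g(349,458,38)); print('gate',G,A)
i=[(45,361,18),(38,441,18),(590,440,24),(590,508,24)]; i=[g(*p) for p in i]; print(np.round(i,1))
d=(i[2]+i[3])-(i[0]+i[1]); print('lane dir',np.degrees(np.arctan2(d[1],d[0])))
for e in([(632,390),(790,408)],[(612,535),(778,553)]):
    a,b=g(*e[0],74),g(*e[1],74); print('hood',a,b,np.degrees(np.arctan2(*(b-a)[1::-1])))
w=load('wrist'); R=cv2.Rodrigues(w['rot'])[0]; print('tool axes',R.round(3)); print('mount',w['mount'].round(3),w['camera_matrix'])
```

```text
handle [595.0153054  321.80245791  79.        ] caps [[598.5 299.2  46. ]
 [601.7 282.7  46. ]
 [605.4 266.8  46. ]
 [608.8 250.9  46. ]
 [612.6 234.7  46. ]]
rack dir -77.70252710574026 dir from handle -78.58775958481039
gate [567.69165575 -52.32072481  38.        ] (array([581.58539805, -54.45119211,  38.        ]), array([553.8264595 , -50.19405494,  38.        ]))
[[ 603.4   94.6   18. ]
 [ 564.1   98.2   18. ]
 [ 562.9 -168.9   24. ]
 [ 530.  -168.1   24. ]]
lane dir -98.02118845091158
hood [ 582.22582608 -174.49021011   74.        ] [ 573.57425361 -246.25930352   74.        ] -96.87368584546394
hood [ 515.82999592 -163.66710231   74.        ] [ 507.3324134  -238.71226459   74.        ] -96.46025148678609
tool axes [[-0.933  0.36  -0.001]
 [ 0.36   0.933 -0.001]
 [ 0.    -0.002 -1.   ]]
mount [[-1.0000e-03 -9.5300e-01 -3.0300e-01  7.8477e+01]
 [ 1.0000e+00 -1.0000e-03  1.0000e-03 -7.1900e-01]
 [-1.0000e-03 -3.0300e-01  9.5300e-01  3.0653e+01]
 [ 0.0000e+00  0.0000e+00  0.0000e+00  1.0000e+00]] [[412.40770477   0.         318.52035653]
 [  0.         412.40770477 233.36638969]
 [  0.           0.           1.        ]]
```

```bash
cat >> h.py <<'E'
def plan(target,yaw_deg,step=58):
    """rows (tool axes) from the present pose to target TCP, tool y heading yaw_deg"""
    s=bot.sense(); R=cv2.Rodrigues(np.array(s['ee_rot'],float))[0]; p=np.array(s['eef_pos'])
    h=np.arctan2(R[1,1],R[0,1]); dy=(np.radians(yaw_deg)-h+np.pi)%(2*np.pi)-np.pi
    d=np.array(target,float)-p; n=max(1,int(np.ceil(max(np.linalg.norm(d)/step,abs(dy)/.18))))
    off=[];yw=[round(-dy/n,3)]*n; q=p.copy()
    for i in range(n):
        a=h-yw[0]*i; M=np.array([[-np.sin(a),np.cos(a),0],[np.cos(a),np.sin(a),0],[0,0,-1]])
        o=np.round(M.T@(p+d*(i+1)/n-q),1); q=q+M@o; off.append(o.tolist())
    print(n,off,yw)
E
python3 -c "
from h import *
plan((580,60,400),-7)"
```

```text
11 [[-47.2, -30.5, 0.4], [-50.6, -24.6, 0.3], [-53.1, -18.3, 0.4], [-55.0, -11.9, 0.4], [-55.9, -5.2, 0.3], [-56.2, 1.5, 0.4], [-55.6, 8.3, 0.4], [-54.3, 14.8, 0.3], [-52.0, 21.2, 0.4], [-49.2, 27.3, 0.4], [-45.5, 33.0, 0.3]] [np.float64(0.12), np.float64(0.12), np.float64(0.12), np.float64(0.12), np.float64(0.12), np.float64(0.12), np.float64(0.12), np.float64(0.12), np.float64(0.12), np.float64(0.12), np.float64(0.12)]
```

jog_arm([
  [-47,-30,0],
  [-51,-25,0],
  [-53,-18,0],
  [-55,-12,0],
  [-56,-5,0],
  [-56,1,0],
  [-56,8,0],
  [-54,15,0],
  [-52,21,0],
  [-49,27,0],
  [-46,33,0],
  [0,0,0],
], yaw=[0.12,0.12,0.12,0.12,0.12,0.12,0.12,0.12,0.12,0.12,0.12,0], gripper=60)

```text
t: 1.65
eef_pos: [581.7, 56.6, 404.4]
ee_rot: [2.352, 2.081, 0.0]
force: [-0.7, 0.4, -0.7]
grip_width: 0.7
gripper_force: 0.0
```

Run:
```python
from h import *
s=bot.sense(); print(s['t'],s['eef_pos'],s['force'])
c=grab('wrist'); cv2.imwrite('pics/lane1.png',cv2.resize(c['image'],(800,600),interpolation=cv2.INTER_CUBIC))
```

```text
1.65 [581.65575858  56.60296    404.39346232] [-0.700287    0.39543646 -0.66573122]
```

View pics/lane1.png

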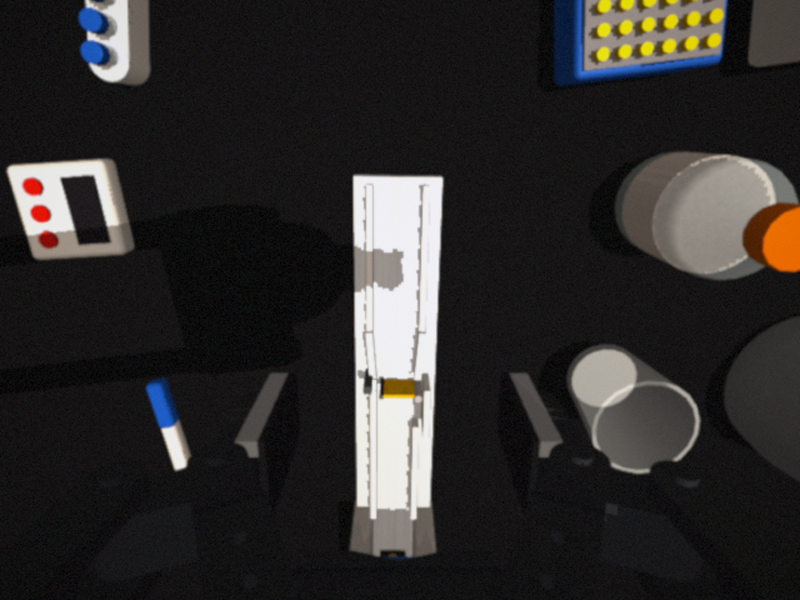

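The picture shows the lane running from the plate's end at (353..443,176) down to the flap at (398,388) and the hood at about (393,550). I'll enlarge it to read the edges.

Run:
```python
from h import *
c=load('wrist'); im=c['image']
a=cv2.resize(im[135:285,270:370],None,fx=4,fy=4,interpolation=cv2.INTER_CUBIC);b=cv2.resize(im[270:420,270:370],None,fx=4,fy=4,interpolation=cv2.INTER_CUBIC)
cv2.imwrite('pics/lane2.png',np.hstack([a,b]))
```

```text
(no output)
```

View pics/lane2.png

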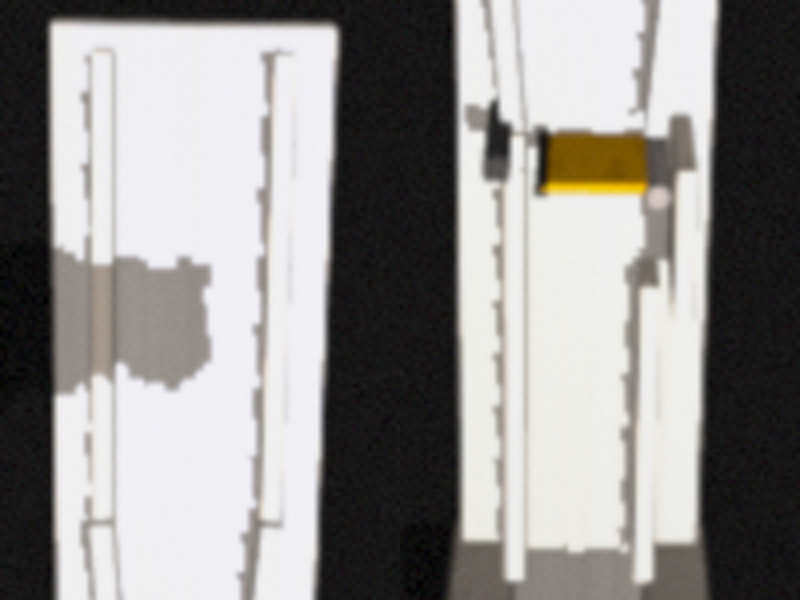

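```bash
python3 - <<'E'
from h import *
c=load('wrist')
L=lambda x,y,z:at_z(c,270+x/4,135+y/4,z)
Rr=lambda x,y,z:at_z(c,270+(x-400)/4,270+y/4,z)
for z in(18,):
  a,b=L(113.5,50,z),L(275,52,z); e,f=L(112,521,z),L(262,522,z)
  print(z,a,b,np.linalg.norm(a-b),e,f,np.linalg.norm(e-f)); M1,M2=(a+b)/2,(e+f)/2; print(np.linalg.norm(M1-M2),np.degrees(np.arctan2(*(M2-M1)[1::-1])))
for z in(24,):
  a,b=Rr(525,575,z),Rr(634,575,z); e,f=Rr(526,290,z),Rr(638,290,z); N1,N2=(a+b)/2,(e+f)/2
  print(z,np.linalg.norm(a-b),np.linalg.norm(e-f),N1,N2,np.degrees(np.arctan2(*(N1-N2)[1::-1])))
print('M',M1,M2); d=N1-M1; print('dir',np.degrees(np.arctan2(d[1],d[0])))
th=np.arctan2(d[1],d[0]); u=np.array([np.cos(th),np.sin(th)]); n=np.array([-u[1],u[0]])
for p in(M1,M2,N2,N1): print((p[:2]-M1[:2])@u,(p[:2]-M1[:2])@n)
print('x-155 corners',L(50,22,10),L(338,25,10)); print('gate from M1,M2',M1[:2]+150*u,M2[:2]+42*u)
P=cloud(c); print('depth floor',P[200,320],P[180,320])
s=bot.sense(); R=cv2.Rodrigues(s['ee_rot'])[0]; print('tool y',np.degrees(np.arctan2(R[1,1],R[0,1])))
E
python3 -c "
import sys;sys.path.insert(0,'.')
from h import *
plan((590,321,330),12)"
```

```text
18 [569.24888825  98.74938324  18.        ] [603.16789235  94.13533509  18.        ] 34.23139318655877 [554.12961048  -7.62621692  18.        ] [588.62790381 -12.15689597  18.        ] 34.79452967892458
107.3630272899592 -97.93942454479037
24 27.969292059586085 27.140495169868256 [ 549.51646885 -169.6558646    24.        ] [560.53748721 -87.08849346  24.        ] -97.60284912925964
M [586.2083903   96.44235917  18.        ] [571.37875715  -9.89155644  18.        ]
dir -97.85092945958792
0.0 0.0
107.36289922871843 -0.1658254159514764
185.31713101876775 -0.3606712950042669
268.6160117896107 5.696639723665577e-15
x-155 corners [556.01502926 105.50161015  10.        ] [617.54803755  97.25690448  10.        ]
gate from M1,M2 [565.7189631  -52.15166283] [565.64171753 -51.4978826 ]
depth floor [581.73793922  49.64942999  10.65610319] [583.92662424  67.49637323   9.80047072]
tool y -6.85465177173981
5 [[52.4, -4.3, 14.8], [52.6, -0.9, 14.9], [52.5, 2.6, 14.8], [52.2, 6.1, 14.9], [51.8, 9.5, 14.8]] [np.float64(-0.066), np.float64(-0.066), np.float64(-0.066), np.float64(-0.066), np.float64(-0.066)]
```

jog_arm([
  [52,-4,15],
  [53,-1,15],
  [53,3,15],
  [52,6,15],
  [52,10,15],
  [0,0,0],
  [0,0,0],
], yaw=[-0.066,-0.066,-0.066,-0.066,-0.066,0,0])

```text
t: 2.58
eef_pos: [588.3, 323.8, 329.4]
ee_rot: [-1.97, -2.447, 0.002]
force: [-0.1, -0.3, 0.5]
grip_width: 0.706
gripper_force: 0.0
```

Run:
```python
from h import *
s=bot.sense(); print(s['t'],s['eef_pos'],s['force'])
c=grab('wrist'); cv2.imwrite('pics/rack1.png',cv2.resize(c['image'],(800,600),interpolation=cv2.INTER_CUBIC))
P=cloud(c); m=(P[...,2]>74)&(P[...,2]<84)&(abs(P[...,0]-595)<30)&(abs(P[...,1]-321)<30); Q=P[m]
print(m.sum(),Q.mean(0)); r=cv2.minAreaRect(Q[:,:2].astype(np.float32)); print(r)
```

```text
2.575 [588.33043673 323.77070312 329.41930399] [-0.07577884 -0.28646335  0.46536507]Traceback (most recent call last):
  File "<stdin>", line 4, in <module>
  File "h.py", line 22, in cloud
    R,o=Rt(c); v,u=np.mgrid[:480,:640].astype(float); a,b=slopes(c,u,v); d=c['range_z']
        ~~^^^
  File "h.py", line 9, in Rt
    M=np.array(c['mount']); Rw=cv2.Rodrigues(np.array(c['rot'],float))[0]
                                                      ~^^^^^^^
KeyError: 'rot'
```

View pics/rack1.png

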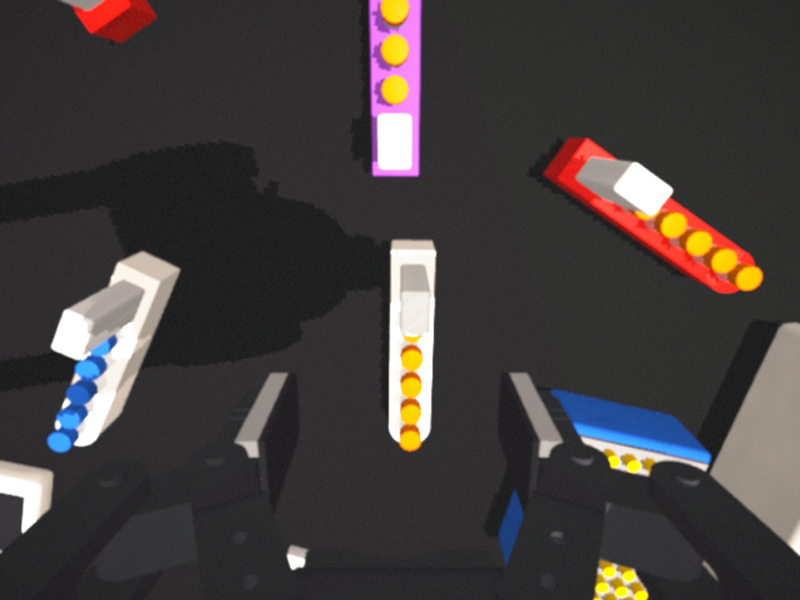

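The picture shows the target's handle top at about (414,317) and its orange caps from (411,358) to (410,438), with the fingers straddling the rack. The red and purple racks and the tip box are clear of it.

Run:
```python
from h import *
s=bot.sense(); c=load('wrist')
P=cloud(c); m=(P[...,2]>74)&(P[...,2]<84)&(abs(P[...,0]-595)<30)&(abs(P[...,1]-321)<30); Q=P[m]
print(m.sum(),Q.mean(0),cv2.minAreaRect(Q[:,:2].astype(np.float32)))
k=1/1.25
H=at_z(c,414*k,318*k,79); A=at_z(c,411*k,358*k,46);B=at_z(c,410*k,438*k,46)
print(H,A,B,np.degrees(np.arctan2(*(B-A)[1::-1])),np.degrees(np.arctan2(*(B-H)[1::-1])))
e1,e2=at_z(c,391*k,250*k,28),at_z(c,389*k,420*k,28);f1,f2=at_z(c,435*k,250*k,28),at_z(c,432*k,420*k,28)
for a,b in((e1,e2),(f1,f2)): print(a,b,np.degrees(np.arctan2(*(b-a)[1::-1])))
R=cv2.Rodrigues(s['ee_rot'])[0]; print('tool y',np.degrees(np.arctan2(R[1,1],R[0,1])))
```

```text
914 [594.80395932 323.07547133  78.68689469] ((595.177490234375, 322.3347473144531), (13.71816635131836, 21.791034698486328), 12.33329963684082)
[595.13362934 320.2169265   79.        ] [602.27444359 285.68802886  46.        ] [612.5406915  237.49644619  46.        ] -77.97405468797741 -78.11649933789786
[580.06711258 337.21902829  28.        ] [600.55853668 235.33024618  28.        ] -78.62861969255982
[603.15673461 342.24245387  28.        ] [625.63978936 240.8156873   28.        ] -77.50146349467754
tool y 12.237002445988011
```

jog_arm([
  [-2,3,20],
  [-1,3,40],
  [0,0,35],
  [0,0,17],
  [0,0,0],
  [0,0,0],
], yaw=[0,0,0,0,0,0])

```text
t: 3.38
eef_pos: [596.8, 321.5, 218.9]
ee_rot: [1.973, 2.444, 0.003]
force: [1.1, -0.0, 0.3]
grip_width: 0.704
gripper_force: 0.0
```

Run:
```python
from h import *
s=bot.sense(); p=s['eef_pos']; d=np.array([595.2,322.3])-p[:2]; a=np.radians(12.2); print(p,s['force'],'need x,y',d@[-np.sin(a),np.cos(a)],d@[np.cos(a),np.sin(a)],s['grip_width'])
```

```text
[596.75926391 321.53683576 218.86385223] [ 1.0991246  -0.02407861  0.29991075] need x,y 1.0754399826578407 -1.3627738057863659 0.7037853571531141
```

jog_arm([
  [1,-1,2],
  [0,0,0],
  [0,0,0],
  [0,0,0],
  [0,0,0],
  [0,0,0],
  [0,0,0],
  [0,0,0],
], yaw=[0,0,0,0,0,0,0,0], gripper=5, grip_force=40)

```text
t: 4.38
eef_pos: [594.9, 322.5, 216.4]
ee_rot: [1.973, 2.445, 0.001]
force: [-1.2, -0.3, 6.0]
grip_width: 0.155
gripper_force: 43.3
```

jog_arm([
  [0,0,-15],
  [0,0,-30],
  [0,0,-15],
  [0,0,0],
], yaw=[0,0,0,0])

```text
t: 4.88
eef_pos: [595.4, 322.5, 277.2]
ee_rot: [1.972, 2.444, 0.004]
force: [0.2, 0.8, -2.7]
grip_width: 0.157
gripper_force: 42.2
```

Run:
```python
from h import *
s=bot.sense(); print(s['force'],s['ft_torque'],s['eef_pos'])
plan((584,81,276),-7.85,40)
```

```text
[ 0.21902262  0.78907661 -2.65006153] [0.03776734 0.01462841 0.01140556] [595.37166954 322.51339864 277.21674885]
7 [[-33.4, -8.9, 0.2], [-33.8, -7.2, 0.1], [-34.1, -5.5, 0.2], [-34.3, -3.8, 0.2], [-34.5, -2.1, 0.2], [-34.5, -0.3, 0.1], [-34.5, 1.4, 0.2]] [np.float64(0.05), np.float64(0.05), np.float64(0.05), np.float64(0.05), np.float64(0.05), np.float64(0.05), np.float64(0.05)]
```

jog_arm([
  [-15,-9,0],
  [-35,-9,0],
  [-38,-6,0],
  [-40,-4,0],
  [-40,-3,0],
  [-38,1,0],
  [-33,2,0],
  [0,0,0],
  [0,0,0],
], yaw=[0.05,0.05,0.05,0.05,0.05,0.05,0.05,0,0])

```text
t: 6.0
eef_pos: [578.3, 79.7, 274.9]
ee_rot: [-2.369, -2.062, 0.002]
force: [-0.2, -0.1, -2.9]
grip_width: 0.16
gripper_force: 42.1
```

```bash
cat >> h.py <<'E'
G=np.array([565.7,-51.8]); TH=np.radians(-97.85); U=np.array([np.cos(TH),np.sin(TH)]); N=np.array([-U[1],U[0]])
def st():
    s=bot.sense(); R=cv2.Rodrigues(s['ee_rot'])[0]; p=s['eef_pos']-0; f=s['force']
    print('t %.2f'%s['t'],'lane x,y',((p[:2]-G)@U).round(2),((p[:2]-G)@N).round(2),'z',p[2].round(2),'yaw',np.degrees(np.arctan2(R[1,1],R[0,1])).round(2),'F lane',(f[:2]@U).round(2),(f[:2]@N).round(2),f[2].round(2),'T',s['ft_torque'].round(2),'w',s['grip_width'].round(3))
E
python3 - <<'E'
from h import *
st(); c=grab('wrist'); cv2.imwrite('pics/carry.png',cv2.resize(c['image'],(800,600),interpolation=cv2.INTER_CUBIC)); st()
P=cloud(c); s=bot.sense(); z0=s['eef_pos'][2]-216.4
m=(abs(P[...,2]-(79+z0))<4)&(np.hypot(P[...,0]-s['eef_pos'][0],P[...,1]-s['eef_pos'][1])<20); Q=P[m]
print(z0,m.sum(),cv2.minAreaRect(Q[:,:2].astype(np.float32)),s['eef_pos'])
E
```

```text
Traceback (most recent call last):
  File "h.py", line 37, in st
    print('t %.2f'%s['t'],'lane x,y',((p[:2]-G)@U).round(2),((p[:2]-G)@N).round(2),'z',p[2].round(2),'yaw',np.degrees(np.arctan2(R[1,1],R[0,1])).round(2),'F lane',(f[:2]@U).round(2),(f[:2]@N).round(2),f[2].round(2),'T',s['ft_torque'].round(2),'w',s['grip_width'].round(3))
                                                                                                                                                                                                                                                       ^^^^^^^^^^^^^^^^^^^^^
AttributeError: 'float' object has no attribute 'round'
```

jog_arm([
  [1,3,0],
  [1,2.5,0],
  [0,0,0],
], yaw=[0,0,0])

```text
t: 6.38
eef_pos: [585.2, 81.9, 275.7]
ee_rot: [2.367, 2.065, 0.0]
force: [-0.3, 0.1, -1.8]
grip_width: 0.155
gripper_force: 42.1
```

```bash
sed -i "s/s\['grip_width'\].round(3)/round(s['grip_width'],3)/" h.py
python3 - <<'E'
from h import *
c=grab('wrist'); cv2.imwrite('pics/carry.png',cv2.resize(c['image'],(800,600),interpolation=cv2.INTER_CUBIC)); st()
c=load('wrist');P=cloud(c); s=bot.sense(); z0=s['eef_pos'][2]-216.4
print(z0)
E
```

```text
t 6.42 lane x,y -134.97 0.83 z 275.69 yaw -7.8 F lane 0.48 0.04 -2.57 T [0.04 0.   0.02] w 0.164
59.285930640524754
```

View pics/carry.png

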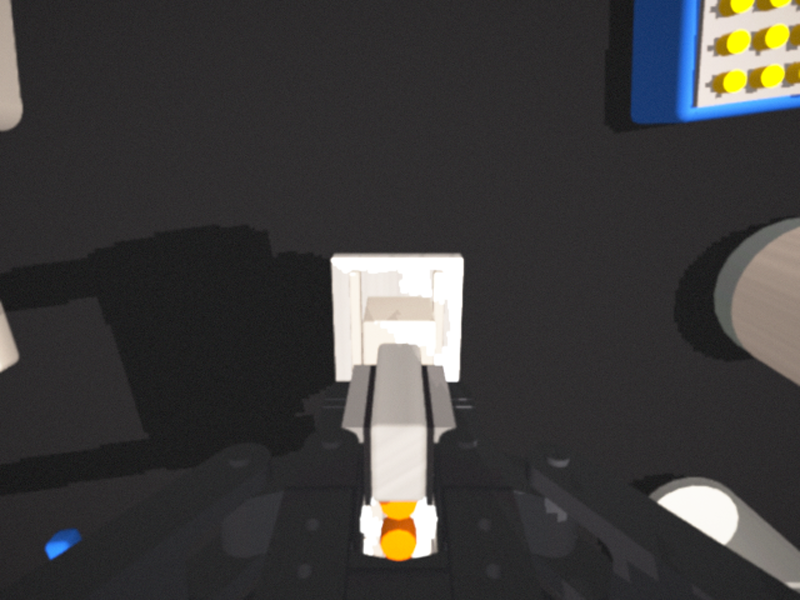

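The rack is held upright at (400,420), its tail (363..437,300) is centred between the infeed rails, and the nose points to the gate. Next I lower it.

jog_arm([
  [0,-0.7,15],
  [0,0,20],
  [0,0,8],
  [0,0,2],
  [0,0,0],
  [0,0,0],
], yaw=[0,0,0,0,0,0])

```text
t: 7.18
eef_pos: [584.5, 81.3, 231.3]
ee_rot: [2.368, 2.064, 0.001]
force: [-0.5, 0.8, -2.4]
grip_width: 0.161
gripper_force: 42.1
```

```bash
python3 -c "
from h import *
st()"
```

```text
t 7.17 lane x,y -134.46 0.4 z 231.26 yaw -7.85 F lane -0.71 -0.63 -2.41 T [ 0.05 -0.1   0.01] w 0.161
```

jog_arm([
  [0,-0.4,2],
  [0,0,1.5],
  [0,0,1],
  [0,0,0],
  [0,0,0],
], yaw=[0,0,0,0,0])

```text
t: 7.8
eef_pos: [583.7, 81.4, 226.3]
ee_rot: [2.368, 2.064, -0.0]
force: [-0.0, 0.7, 0.9]
grip_width: 0.155
gripper_force: 42.5
```

```bash
python3 -c "
from h import *
st()"
```

```text
t 7.80 lane x,y -134.44 -0.34 z 226.33 yaw -7.85 F lane -0.73 -0.14 0.88 T [ 0.08  0.2  -0.03] w 0.155
```

jog_arm([
  [-4,0.2,0],
  [-8,0,0],
  [-8,0,0],
  [-8,0,0],
  [-6,0,0],
  [-5,0,0],
  [-5,0,0],
  [-5,0,0],
  [-5,0,0],
  [-5,0,0],
  [0,0,0],
], yaw=[0,0,0,0,0,0,0,0,0,0,0])

```text
t: 9.18
eef_pos: [575.2, 23.3, 226.3]
ee_rot: [-2.368, -2.061, -0.0]
force: [-1.3, 6.8, 4.4]
grip_width: 0.159
gripper_force: 43.2
```

```bash
python3 -c "
from h import *
st()"
```

```text
t 9.18 lane x,y -75.7 -0.84 z 226.34 yaw -7.92 F lane -6.53 -2.21 4.44 T [ 0.86  0.33 -0.18] w 0.159
```

jog_arm([
  [-4,0.5,-0.3],
  [-6,0,0],
  [-7,0,0],
  [-7,0,0],
  [-7,0,0],
  [-7,0,0],
  [-7,0,0],
  [-7,0,0],
  [-5,0,0],
  [-3,0,0],
  [0,0,0],
], yaw=[0,0,0,0,0,0,0,0,0,0,0])

```text
t: 10.55
eef_pos: [567.0, -36.6, 226.3]
ee_rot: [-2.367, -2.062, 0.002]
force: [-1.8, 3.6, 5.1]
grip_width: 0.154
gripper_force: 43.0
```

```bash
python3 -c "
from h import *
st()"
```

```text
t 10.55 lane x,y -15.25 -0.75 z 226.33 yaw -7.88 F lane -3.35 -2.28 5.09 T [ 0.53  0.5  -0.08] w 0.154
```

jog_arm([
  [-4,0.3,-0.3],
  [-6,0,0],
  [-7,0,0],
  [-7,0,0],
  [-7,0,0],
  [-7,0,0],
  [-6,0,0],
  [-5,0,0],
  [-4,0,0],
  [0,0,0],
  [0,0,0],
], yaw=[0,0,0,0,0,0,0,0,0,0,0])

```text
t: 11.92
eef_pos: [561.1, -89.5, 226.8]
ee_rot: [2.367, 2.064, -0.001]
force: [-4.6, -1.9, -2.8]
grip_width: 0.155
gripper_force: 42.2
```

```bash
python3 -c "
from h import *
st()"
```

```text
t 11.93 lane x,y 37.93 0.58 z 226.85 yaw -7.83 F lane 2.48 -4.29 -2.84 T [-0.29  0.8   0.01] w 0.155
```

jog_arm([
  [-3,-0.5,0.5],
  [-3,0,0],
  [-3,0,0],
  [-1,0,0],
  [0,0,0],
  [0,0,0],
], yaw=[0,0,0,0,0,0])

```text
t: 12.68
eef_pos: [559.7, -99.1, 226.4]
ee_rot: [2.368, 2.064, 0.0]
force: [-0.3, -0.3, -2.4]
grip_width: 0.157
gripper_force: 42.1
```

```bash
python3 -c "
from h import *
st()"
```

```text
t 12.68 lane x,y 47.71 0.49 z 226.42 yaw -7.85 F lane 0.36 -0.22 -2.36 T [ 0.07 -0.03  0.02] w 0.157
```

jog_arm([
  [-1,0,0.7],
  [-1,0,0],
  [0,0,0],
], yaw=[0,0,0])

```text
t: 13.05
eef_pos: [559.5, -100.5, 226.3]
ee_rot: [2.368, 2.064, 0.002]
force: [-0.5, 4.0, 5.8]
grip_width: 0.162
gripper_force: 43.2
```

jog_arm([
  [-1,0,0],
  [-1,0,0],
  [0,0,0],
], yaw=[0,0,0])

```text
t: 13.42
eef_pos: [559.3, -102.6, 226.3]
ee_rot: [2.368, 2.063, 0.002]
force: [0.8, 3.9, 5.4]
grip_width: 0.159
gripper_force: 43.2
```

jog_arm([
  [-1,0,-0.3],
  [-1,0,0],
  [0,0,0],
], yaw=[0,0,0])

```text
t: 13.8
eef_pos: [558.9, -104.8, 226.3]
ee_rot: [2.368, 2.064, 0.001]
force: [0.7, 4.3, 5.1]
grip_width: 0.161
gripper_force: 43.2
```

jog_arm([
  [-1,0,-0.3],
  [-1,0,0],
  [0,0,0],
], yaw=[0,0,0])

```text
t: 14.18
eef_pos: [558.4, -107.0, 226.3]
ee_rot: [2.368, 2.064, 0.0]
force: [0.4, 2.6, 3.8]
grip_width: 0.161
gripper_force: 43.0
```

jog_arm([
  [-1,0,0],
  [-1,0,0],
  [0,0,0],
], yaw=[0,0,0])

```text
t: 14.55
eef_pos: [558.0, -108.8, 226.3]
ee_rot: [2.368, 2.064, 0.0]
force: [0.7, 4.3, 4.4]
grip_width: 0.159
gripper_force: 43.2
```

jog_arm([
  [-1,0,0],
  [-1,0,0],
  [0,0,0],
], yaw=[0,0,0])

```text
t: 14.92
eef_pos: [557.7, -110.8, 226.3]
ee_rot: [-2.368, -2.064, -0.0]
force: [1.2, 4.5, 5.1]
grip_width: 0.156
gripper_force: 43.3
```

jog_arm([
  [-1,0,-0.2],
  [-1,0,0],
  [0,0,0],
], yaw=[0,0,0])

```text
t: 15.3
eef_pos: [557.5, -112.3, 226.3]
ee_rot: [-2.368, -2.063, -0.001]
force: [2.4, 7.6, 3.7]
grip_width: 0.16
gripper_force: 43.0
```

jog_arm([
  [-0.5,-0.2,0],
  [-0.5,0,0],
  [0,0,0],
], yaw=[0,0,0])

```text
t: 15.68
eef_pos: [557.3, -112.9, 226.4]
ee_rot: [-2.368, -2.063, -0.002]
force: [2.7, 9.8, 3.8]
grip_width: 0.16
gripper_force: 43.1
```

```bash
python3 -c "
from h import *
st()"
```

```text
t 15.68 lane x,y 61.63 -0.01 z 226.43 yaw -7.87 F lane -10.11 1.37 3.85 T [ 1.46 -0.38  0.08] w 0.16
```

jog_arm([
  [-0.4,0,0],
  [0,0,0],
  [0,0,0],
], yaw=[0,0,0])

```text
t: 16.05
eef_pos: [557.3, -113.1, 226.4]
ee_rot: [-2.368, -2.063, -0.003]
force: [2.8, 11.1, 4.0]
grip_width: 0.158
gripper_force: 43.1
```

```bash
python3 -c "
from h import *
st()"
```

```text
t 16.05 lane x,y 61.85 0.0 z 226.44 yaw -7.87 F lane -11.37 1.26 4.04 T [ 1.59 -0.42  0.09] w 0.158
```

jog_arm([
  [0.4,0,-0.1],
  [0.4,0,-0.1],
  [0.4,0,0],
  [0,0,0],
], yaw=[0,0,0,0])

```text
t: 16.55
eef_pos: [557.3, -112.7, 226.4]
ee_rot: [-2.368, -2.064, -0.0]
force: [2.3, 5.7, 2.2]
grip_width: 0.156
gripper_force: 42.7
```

```bash
python3 -c "
from h import *
st()"
```

```text
t 16.55 lane x,y 61.44 -0.06 z 226.36 yaw -7.84 F lane -5.92 1.51 2.25 T [ 0.91 -0.3   0.11] w 0.156
```

jog_arm([
  [0.3,0,0],
  [0.3,0,0],
  [0,0,0],
], yaw=[0,0,0])

```text
t: 16.92
eef_pos: [557.3, -112.3, 226.4]
ee_rot: [-2.368, -2.064, 0.0]
force: [2.9, 4.4, 0.5]
grip_width: 0.158
gripper_force: 42.4
```

jog_arm([
  [0,0,0],
  [0,0,0],
  [0,0,0],
  [0,0,0],
], yaw=[0,0,0,0], gripper=40)

```text
t: 17.42
eef_pos: [557.2, -112.6, 226.6]
ee_rot: [2.368, 2.064, -0.0]
force: [-0.6, 0.5, -0.4]
grip_width: 0.465
gripper_force: 0.0
```

```bash
python3 -c "
from h import *
st()"
```

```text
t 17.43 lane x,y 61.37 -0.09 z 226.58 yaw -7.86 F lane -0.38 -0.69 -0.36 T [-0.02 -0.01 -0.02] w 0.465
```

Released. Now I retreat straight up, then back, and look.

jog_arm([
  [0,0,-15],
  [0,0,-35],
  [0,0,-45],
  [20,0,-45],
  [40,0,-20],
  [40,0,0],
  [20,0,0],
  [0,0,0],
  [0,0,0],
], yaw=[0,0,0,0,0,0,0,0,0])

```text
t: 18.55
eef_pos: [573.5, 5.8, 386.5]
ee_rot: [2.368, 2.064, -0.002]
force: [1.3, 0.2, 0.2]
grip_width: 0.47
gripper_force: 0.0
```

Run:
```python
from h import *
st(); c=grab('wrist'); cv2.imwrite('pics/end.png',cv2.resize(c['image'][100:480,160:480],None,fx=1.55,fy=1.55,interpolation=cv2.INTER_CUBIC))
c=load('wrist'); P=cloud(c); E=G+61.5*U
m=(abs(P[...,2]-89)<5)&(np.hypot(P[...,0]-E[0],P[...,1]-E[1])<25); Q=P[m]; r=cv2.minAreaRect(Q[:,:2].astype(np.float32))
print(m.sum(),r,(np.array(r[0])-G)@U,(np.array(r[0])-G)@N,np.median(Q[:,2]))
```

```text
t 18.55 lane x,y -58.16 -0.1 z 386.48 yaw -7.85 F lane -0.39 1.25 0.24 T [-0.02 -0.    0.01] w 0.47
503 ((556.2030029296875, -110.91900634765625), (23.167924880981445, 13.041683197021484), 82.28583526611328) 59.86210477340181 -1.3335205232802536 88.50659439736376
```

View pics/end.png

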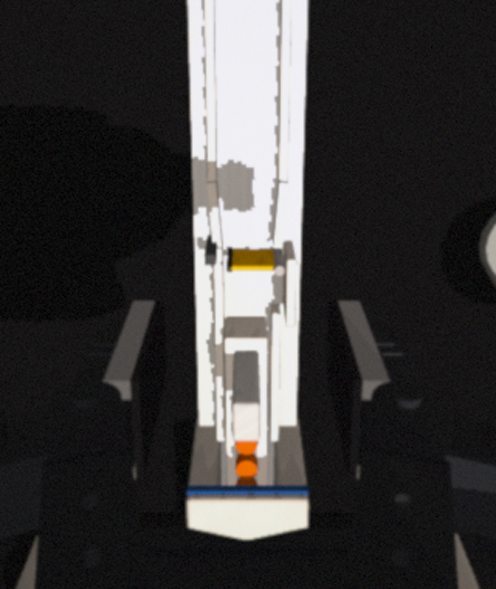

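The flap is shut at (252,260), and the rack is upright in the lane with its caps at (246,465). It was released with about 4 N still on the pad, so it may have rebounded slightly. I'll regrip, press again and ease off fully before letting go.

jog_arm([
  [-20,0,0],
  [-40,0,0],
  [-40,0,20],
  [-18,0,45],
  [0,0,45],
  [0,0,35],
  [0,0,11],
  [0,0,0],
  [0,0,0],
], yaw=[0,0,0,0,0,0,0,0,0])

```text
t: 19.73
eef_pos: [558.3, -111.0, 232.1]
ee_rot: [2.367, 2.062, 0.002]
force: [1.5, -0.3, -0.3]
grip_width: 0.468
gripper_force: 0.0
```

```bash
python3 -c "
from h import *
st()"
```

```text
t 19.73 lane x,y 59.65 0.79 z 232.06 yaw -7.86 F lane 0.08 1.49 -0.27 T [-0.03  0.02 -0.01] w 0.468
```

jog_arm([
  [-0.5,-0.7,3],
  [0,0,0],
  [0,0,0],
  [0,0,0],
  [0,0,0],
  [0,0,0],
], yaw=[0,0,0,0,0,0], gripper=5, grip_force=30)

```text
t: 20.48
eef_pos: [557.1, -110.9, 228.4]
ee_rot: [2.367, 2.064, 0.001]
force: [-0.9, -0.3, 7.0]
grip_width: 0.159
gripper_force: 30.2
```

```bash
python3 -c "
from h import *
st()"
```

```text
t 20.48 lane x,y 59.67 -0.41 z 228.43 yaw -7.83 F lane 0.43 -0.85 7.04 T [0.02 0.14 0.03] w 0.159
```

Relieve the down-force, then advance.

jog_arm([
  [0,0,-0.7],
  [-0.7,0,0],
  [-0.8,0,0],
  [0,0,0],
], yaw=[0,0,0,0])

```text
t: 20.98
eef_pos: [556.8, -111.6, 228.5]
ee_rot: [-2.368, -2.063, -0.002]
force: [1.0, 5.8, 3.2]
grip_width: 0.16
gripper_force: 29.9
```

```bash
python3 -c "
from h import *
st()"
```

```text
t 20.98 lane x,y 60.47 -0.61 z 228.48 yaw -7.87 F lane -5.93 0.19 3.22 T [ 0.72 -0.28  0.04] w 0.16
```

jog_arm([
  [-0.5,0,0],
  [-0.5,0,0],
  [0,0,0],
], yaw=[0,0,0])

```text
t: 21.35
eef_pos: [556.7, -112.2, 228.6]
ee_rot: [-2.368, -2.063, -0.003]
force: [2.1, 7.3, 4.4]
grip_width: 0.157
gripper_force: 30.0
```

```bash
python3 -c "
from h import *
st()"
```

```text
t 21.35 lane x,y 61.09 -0.62 z 228.59 yaw -7.88 F lane -7.48 1.11 4.38 T [ 1.1  -0.33  0.1 ] w 0.157
```

jog_arm([
  [-0.5,0,0],
  [-0.3,0,0],
  [0,0,0],
], yaw=[0,0,0])

```text
t: 21.72
eef_pos: [556.6, -112.7, 228.6]
ee_rot: [-2.368, -2.063, -0.003]
force: [2.2, 9.5, 5.5]
grip_width: 0.159
gripper_force: 30.1
```

jog_arm([
  [0.5,0,-0.2],
  [0.5,0,-0.2],
  [0.5,0,0],
  [0.3,0,0],
  [0,0,0],
], yaw=[0,0,0,0,0])

```text
t: 22.35
eef_pos: [556.7, -112.1, 228.6]
ee_rot: [-2.368, -2.064, -0.0]
force: [1.7, 4.2, 0.2]
grip_width: 0.159
gripper_force: 29.5
```

```bash
python3 -c "
from h import *
st()"
```

```text
t 22.35 lane x,y 60.95 -0.71 z 228.64 yaw -7.86 F lane -4.41 1.09 0.16 T [ 0.79 -0.4   0.17] w 0.159
```

jog_arm([
  [0.4,0,0],
  [0.4,0,0],
  [0,0,0],
], yaw=[0,0,0])

```text
t: 22.72
eef_pos: [556.7, -111.6, 228.6]
ee_rot: [2.368, 2.064, -0.0]
force: [1.9, 3.4, -1.7]
grip_width: 0.155
gripper_force: 29.3
```

```bash
python3 -c "
from h import *
st()"
```

```text
t 22.73 lane x,y 60.45 -0.72 z 228.65 yaw -7.85 F lane -3.64 1.45 -1.69 T [ 0.61 -0.32  0.15] w 0.155
```

jog_arm([
  [0.3,0,0.3],
  [0.3,0,0],
  [0,0,0],
], yaw=[0,0,0])

```text
t: 23.1
eef_pos: [556.8, -111.1, 228.5]
ee_rot: [2.368, 2.064, -0.001]
force: [0.8, 1.2, -0.4]
grip_width: 0.161
gripper_force: 29.4
```

```bash
python3 -c "
from h import *
st()"
```

```text
t 23.10 lane x,y 60.0 -0.71 z 228.45 yaw -7.84 F lane -1.26 0.64 -0.4 T [ 0.19 -0.22  0.1 ] w 0.161
```

Only about 1 N is left on the pad, so I release and retreat.

jog_arm([
  [0,0,0],
  [0,0,0],
  [0,0,0],
  [0,0,0],
], yaw=[0,0,0,0], gripper=40)

```text
t: 23.6
eef_pos: [556.7, -110.9, 228.4]
ee_rot: [-2.368, -2.064, 0.0]
force: [0.3, -0.4, -0.3]
grip_width: 0.467
gripper_force: 0.0
```

jog_arm([
  [0,0,-15],
  [0,0,-35],
  [0,0,-45],
  [20,0,-45],
  [40,0,-20],
  [40,0,0],
  [20,0,0],
  [0,0,0],
  [0,0,0],
], yaw=[0,0,0,0,0,0,0,0,0])

```text
t: 24.72
eef_pos: [573.0, 7.3, 388.3]
ee_rot: [2.368, 2.064, -0.002]
force: [-0.1, 0.0, -0.2]
grip_width: 0.469
gripper_force: 0.0
```

Run:
```python
from h import *
st(); c=grab('wrist'); cv2.imwrite('pics/end2.png',cv2.resize(c['image'][100:480,160:480],None,fx=1.55,fy=1.55,interpolation=cv2.INTER_CUBIC))
c=load('wrist'); P=cloud(c); E=G+61.5*U
m=(abs(P[...,2]-89)<5)&(np.hypot(P[...,0]-E[0],P[...,1]-E[1])<25); Q=P[m]; r=cv2.minAreaRect(Q[:,:2].astype(np.float32))
print(m.sum(),r,(np.array(r[0])-G)@U,(np.array(r[0])-G)@N,np.median(Q[:,2]))
```

```text
t 24.73 lane x,y -59.55 -0.79 z 388.29 yaw -7.85 F lane -0.04 -0.07 -0.21 T [-0.02 -0.   -0.04] w 0.469
496 ((555.524169921875, -110.83631896972656), (22.835636138916016, 13.137545585632324), 82.25732421875) 59.872907344209416 -2.0172856579782725 88.6116291044388
```

View pics/end2.png

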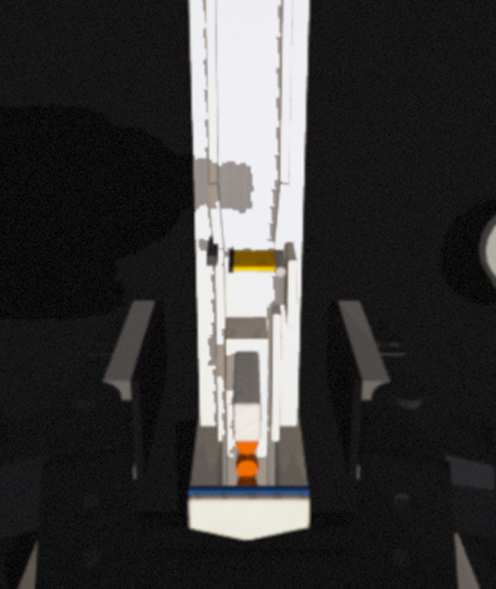

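The rack stands upright against the stop, with its handle at (246,415) and the same lane position as at contact. The flap is shut at (252,261) and the gripper is clear, so I'm handing in.

```bash
python3 -c "
from cell import bot
print(bot.hand_in())"
```

```text
the job is handed in; nothing more can be done
None
```

The orange-capped rack is standing upright in the analyser against the end stop, pressed home with up to about 11 N, with the flap shut behind it; I handed the job in after about 25 s and the judge's verdict was not shown.

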